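# Take the spares stack apart onto its put-down plates

## Task

Take the stack of spares apart and set each part upright on the middle of its own plate, on its black mark: the thermostat on the red plate, the knob on the green, the brown carton on the yellow and the white carton on the blue, the cartons and the thermostat with their long sides along the plate. Set the parts down rather than dropping them, tip none over, and leave the oil bottle and the plastic foot where they are.

Things in the scene. Friction and masses are not known exactly. Their poses are not given: they have to be found in the camera images.
- thermostat_center (a point): Thermostat switch: white ceramic block with a small upright metal spindle on top and thin brass tabs at its two ends. At the start it stands on the brown carton beside the knob. Block 30 mm along its x, 36 mm along its y (46 mm with the tabs), 20 mm high; spindle to 38 mm above its underside, 12 mm thick at most. This point is the middle of the block, 10 mm above its underside; z up. Pinch the block across its 30 mm (x). 60 g.
- knob_center (a point): Grey round control knob with fluted rim, 41 mm across, 24 mm high. At the start it lies on the brown carton beside the thermostat, upright. This point is its middle, 12 mm above its underside; z up. Pinch it across the rim, best across the brown carton's width, where the fingers have room. About 30 g.
- brown_carton_center (a point): Brown carton with a paper label on top: 100 mm (its x) x 60 mm (its y), 40 mm high, rigid. At the start it lies on the white carton, lengthwise on it, and carries the thermostat and the knob side by side along its length. This point is its middle, 20 mm above its underside; z up. About 150 g.
- white_carton_center (a point): White carton with a printed top, bottom of the stack: 120 mm (its x) x 70 mm (its y), 45 mm high, rigid. This point is its middle, 22.5 mm above its underside; z up. About 200 g. At the start the stack is 123 mm high in all.
- plate_red_center (a point): Red plastic plate, 126 x 76 mm and 6 mm thick, flat, screwed down; it bears the 46 x 30 mm outline of the thermostat at its centre (long side along the plate), marked in black. This point is the centre of its top face; x runs along its 126 mm length, y along its 76 mm width, z up.
- plate_green_center (a point): Green plastic plate, 126 x 76 mm and 6 mm thick, flat, screwed down; it bears a 41 mm disc, the knob's shape, at its centre, marked in black. This point is the centre of its top face; x runs along its 126 mm length, y along its 76 mm width, z up.
- plate_yellow_center (a point): Yellow plastic plate, 126 x 76 mm and 6 mm thick, flat, screwed down; it bears the 100 x 60 mm outline of the brown carton at its centre (long side along the plate), marked in black. This point is the centre of its top face; x runs along its 126 mm length, y along its 76 mm width, z up.
- plate_blue_center (a point): Blue plastic plate, 126 x 76 mm and 6 mm thick, flat, screwed down; it bears close to its edge the outline of the white carton (long side along the plate), marked in black. This point is the centre of its top face; x runs along its 126 mm length, y along its 76 mm width, z up.
- oiler: Bystander: yellow oil bottle with a red spout, 52 mm across, 166 mm high, standing loose on the bed behind the plates, whose top is 11 mm above the worktop. Origin at the centre of its underside.
- spare_foot: Bystander: light grey plastic appliance foot, a stubby cylinder 35 mm across and 36 mm high, standing loose on the same bed. Origin at the centre of its underside.
Things that resemble listed ones, but are neither listed nor needed, are in the scene too. Of the things that look like the part that bears brown_carton_center, the larger one is meant.

How it is judged:
At the end, for the whole second after the job is handed in: Thermostat on red, knob on green, brown carton on yellow, white carton on blue: each flat on its plate (6 mm, 0.1 rad), centre within 12 mm of the plate's centre, released and at rest; long sides of cartons and thermostat within 0.25 rad of the plate's (horizontal distance between thermostat_center and plate_red_center below 0.012 m and z of thermostat_center in the frame of plate_red_center between 0.004 and 0.016 m and angle between each of thermostat_center, knob_center, brown_carton_center, white_carton_center's own z axis and vertical below 0.1 rad and linear speed of each of thermostat, knob, brown_carton, white_carton below 0.02 m/s and angular speed of each of thermostat, knob, brown_carton, white_carton below 0.2 rad/s and angle between the y axis of thermostat_center and the x axis of plate_red_center, either way round below 0.25 rad and horizontal distance between knob_center and plate_green_center below 0.012 m and z of knob_center in the frame of plate_green_center between 0.006 and 0.018 m and horizontal distance between brown_carton_center and plate_yellow_center below 0.012 m and z of brown_carton_center in the frame of plate_yellow_center between 0.014 and 0.026 m and angle between the x axis of brown_carton_center and the x axis of plate_yellow_center, either way round below 0.25 rad and horizontal distance between white_carton_center and plate_blue_center below 0.012 m and z of white_carton_center in the frame of plate_blue_center between 0.0165 and 0.0285 m and angle between the x axis of white_carton_center and the x axis of plate_blue_center, either way round below 0.25 rad); the robot touches nothing.
It fails at once if a part is dropped or thrown (it moves faster than 0.7 m/s while no finger touches it) ((linear speed of thermostat above 0.7 m/s and contact force between the fingers and thermostat below 0.05 N) or (linear speed of knob above 0.7 m/s and contact force between the fingers and knob below 0.05 N) or (linear speed of brown_carton above 0.7 m/s and contact force between the fingers and brown_carton below 0.05 N) or (linear speed of white_carton above 0.7 m/s and contact force between the fingers and white_carton below 0.05 N)).
It fails at once if a part is tipped over (leans more than 0.6 rad) (angle between any of thermostat_center, knob_center, brown_carton_center, white_carton_center's own z axis and vertical above 0.6 rad).
It fails at once if the oil bottle or the plastic foot is moved by more than 25 mm (distance of any of oiler, spare_foot from where it was at the start of the episode above 0.025 m).
It also fails if it takes over 115 s, if anything falls off the work surface, if the arm or the gripper's body presses on something with over 40 N, if the wrist force passes 120 N, or if a joint passes its speed limit or range.

## Robot

A 6-joint arm with a two-finger parallel gripper is mounted at the origin on a cart in front of the work surface, level with it; the furniture and walls round the work are solid. World frame = base frame: x ahead of the robot, y to its left, z up, the work surface at z = 0. Lengths are in m, angles in rad, forces in N, time in s.
With the tool pointing down it reaches from about 0.35 to 0.775 m from the base axis. Payload 5.5 kg.
Tool frame: the origin (TCP) lies midway between the tips of the shut fingers; the grasp point (between the pads) lies 19 mm behind it (robot.hold_point_z is the distance from the TCP to the grasp point, in m); z points along the fingers, y is the line along which they close (so a half turn about z gives the same grasp; the last joint's range is limited). The gripper opens to 85 mm and grips with 20 to 120 N. Pads are 22 mm wide; open, the fingers measure 114 mm over their backs; the gripper's body (76 mm by 85 mm) begins 54 mm behind the grasp point. The pads swing forward as they close: fully open they stand 13 mm farther back than shut.
Start: joints at [1.153, 0.313, 0.046, 1.304, 0, 1.431], TCP at [0.158, 0.553, 0.231] pointing down, gripper open.
Joint ranges: [-2.76, 2.76], [-0.86, 1.69], [-1.03, 1.26], [-2.2, 2.34], [-1.47, 1.5], [-3.14, 3.14]. Speed limits (rad/s): [2.57, 2.57, 3.14, 3.14, 3.14, 3.14].

## Interface

Orientations are given as [roll, pitch, yaw] about the fixed x, y, z axes, in that order (R = Rz(yaw) Ry(pitch) Rx(roll)).
In Python, from station import robot, imaging, job, models gives the robot as it stands. The module is installed in compiled form; this text tells all that it offers.
- The arm moves only by the tool apply_moves, never from a script. Its argument "increments" is a list that holds one entry, the list of rows, each a list of 7 numbers: the shift along the tool's x, y, z in mm, then the turn, a rotation vector about the tool's x, y, z in degrees, then the opening in per cent of the stroke, from 0 (shut) to 100 (fully open). In form: [[[x, y, z, ax, ay, az, hand], ...]]. A call has 1 to 20 rows; each row is the pose to reach, as a shift and turn from the pose commanded when the call began, along the tool's axes at that moment; what a row does not reach only later rows make up. A row lasts 1/8 s, in which the tool goes at most 62.5 mm and 10.7 degrees, less where a joint would pass 70% of its speed; a pose out of reach is approached as far as the arm can. A call with a gripper value outside its range is refused whole. The fingers move at their own pace and stop on an object; "force" is the grip in N (left out, the last holds). Time passes only in rows, so rows that repeat a pose let the fingers close. It gives the time, the measured TCP pose, the force, the opening and the grip force at its end, in the units of the state.
- robot.read_state(): the state, without advancing time (a new reading comes with each control period).
- imaging.camera(name): name is "scene" or "top" or "wrist"; returns a dict with "image" (480x640x3 uint8, red, green, blue), "fx", "fy", "cx", "cy" (pixels), "pose" (4x4, takes a point from camera to world coordinates). Camera axes: x right, y up, looking along -z (the intrinsics and any distortion apply to the point x, -y, -z); pixel columns grow to the right and rows downward; lengths in m; the calibration is good to about 2 mm. A picture is of the moment at which its call begins. There is no depth.
- job.close_job(): hands the job in; it is judged then, once.
Trained networks look in a picture, given as the dict that the camera call returned (one of the last four; its "shot" number tells which), for a name from the list of things; names that differ only in an ending like _2 or _b are one class to them, and where a whole thing is asked for, a point or a joint stands for the part that bears it (a point fixed in the world has none). Each returns a list of dicts, best first, with "conf" (0 to 1); they miss things now and then, are a little off and sometimes report something else, mostly with a low value. They report only what shows in the picture. A call takes as long as a camera call. They do not tell look-alikes from the thing itself.
- models.recognise(picture, name): "point" ([x, y, z] in m, in the coordinates of the camera as it stood for that picture, good to about 4 mm: the middle of the surface that is visible of it).
- models.mark_of(picture, name): "point" ([x, y, z] in m, in the coordinates of the camera as it stood for that picture, good to about 4 mm: a listed point, or the origin of a listed thing).
The state is a dict: "clock": time; "q": joint angles; "dq": joint speeds; "tau": joint torques, N m; "tool_pos": TCP position; "tcp_rot": TCP orientation; "wrist_force": force on the tool from outside, world axes, zero at the start; "ft_torque": the same for the moment, N m; "gripper_width": finger opening in m; "gripper_force": force on a finger pad.
Only numpy, scipy, OpenCV 4.12 (cv2) and the standard library are available. Lean on these libraries where they do the work, as an engineer would, in place of code of your own. Each camera call takes 0.05 s, during which the arm holds its last target. There are 200 camera calls.

## Working session

There is one attempt and no reset: what is moved stays moved. The work goes in short steps, Python scripts to look and compute and a tool call to move; the robot and the scene stay as the last step left them, time stands still between calls to the robot, and variables do not carry over. Pictures are saved under pics/ and viewed, at most 15 in all, crops included, and the job is handed in when it is done.

Besides the shell and the picture viewer there is one more tool, called after "Request:" in YAML: its name, and indented under it one key for each argument. apply_moves: Moves the arm, as the interface text tells. Its arguments: {"type":"object","properties":{"increments":{"type":"array"},"force":{"type":"number"}},"required":["increments"]}

```bash
mkdir -p pics
cat > h.py <<'E'
import numpy as np, cv2
from station import robot, imaging, job, models
def shot(n,save=None):
    p=imaging.camera(n)
    if save: cv2.imwrite('pics/'+save+'.png',p['image'][:,:,::-1])
    return p
def W(p,x): return (p['pose']@np.r_[x,1])[:3]
def pix(p,w):
    c=np.linalg.inv(p['pose'])@np.r_[w,1]
    return p['cx']+p['fx']*c[0]/-c[2], p['cy']+p['fy']*-c[1]/-c[2]
def ray(p,u,v,z):
    d=p['pose'][:3,:3]@np.array([(u-p['cx'])/p['fx'],-(v-p['cy'])/p['fy'],-1]); o=p['pose'][:3,3]
    return o+d*(z-o[2])/d[2]
N=['thermostat_center','knob_center','brown_carton_center','white_carton_center','plate_red_center','plate_green_center','plate_yellow_center','plate_blue_center','oiler','spare_foot']
E
python3 - <<'E'
from h import *
s=robot.read_state();print(s)
for c in ['top','scene']:
    p=shot(c,c+'0');print(c,[k for k in p],p['fx'],p['pose'].round(3).tolist())
    for n in N:
        for d in models.mark_of(p,n)[:3]:
            w=W(p,d['point']);print(n,round(d['conf'],2),w.round(3),np.round(pix(p,w)))
E
```

```text
{'clock': 0.0, 'q': array([1.15340764e+00, 3.13993691e-01, 4.50164682e-02, 1.30358971e+00,
       3.79377591e-05, 1.43119296e+00]), 'dq': array([-0.00106376, -0.0001401 , -0.00022139, -0.00095337,  0.00174442,
       -0.00020296]), 'tau': array([-2.52881064e-04, -4.80626106e+01,  2.98532277e+01,  1.92715251e-02,
       -1.48055597e-04, -1.91742430e-06]), 'tool_pos': array([0.15748116, 0.5525083 , 0.23042801]), 'tcp_rot': array([-3.13984455e+00, -2.83948588e-04,  2.86380705e+00]), 'wrist_force': array([-0.21080914, -0.2971579 ,  0.55421469]), 'ft_torque': array([ 0.00765388,  0.00048744, -0.02112446]), 'gripper_force': 0.0, 'gripper_width': 0.08513787209258997}
top ['image', 'fx', 'fy', 'cx', 'cy', 'pose', 'shot'] 473.3801518085844 [[-0.015, 0.999, -0.049, 0.523], [-1.0, -0.014, 0.021, 0.053], [0.02, 0.049, 0.999, 1.182], [0.0, 0.0, 0.0, 1.0]]
thermostat_center 0.65 [ 0.486 -0.054  0.089] [347. 281.]
knob_center 0.6 [ 0.472 -0.004  0.097] [325. 287.]
brown_carton_center 0.74 [ 0.632 -0.382  0.014] [473. 219.]
brown_carton_center 0.7 [ 0.482 -0.029  0.065] [335. 282.]
white_carton_cent
[... 666 characters left out ...]
08, -0.048], [-0.546, 0.352, -0.76, -0.889], [0.025, 0.914, 0.406, 0.589], [0.0, 0.0, 0.0, 1.0]]
thermostat_center 0.52 [ 0.481 -0.053  0.098] [303. 261.]
knob_center 0.62 [ 0.471 -0.007  0.096] [290. 255.]
brown_carton_center 0.73 [ 0.475 -0.024  0.068] [295. 268.]
brown_carton_center 0.62 [ 0.632 -0.382  0.017] [443. 338.]
white_carton_center 0.81 [ 0.469 -0.027  0.021] [293. 285.]
plate_red_center 0.67 [0.469 0.276 0.007] [243. 247.]
plate_yellow_center 0.66 [0.469 0.128 0.005] [265. 267.]
plate_blue_center 0.6 [ 0.47  -0.171  0.006] [325. 317.]
plate_blue_center 0.56 [0.668 0.194 0.011] [312. 243.]
oiler 0.97 [0.683 0.047 0.011] [343. 259.]
spare_foot 0.53 [0.665 0.193 0.015] [311. 242.]
```

View pics/top0.png

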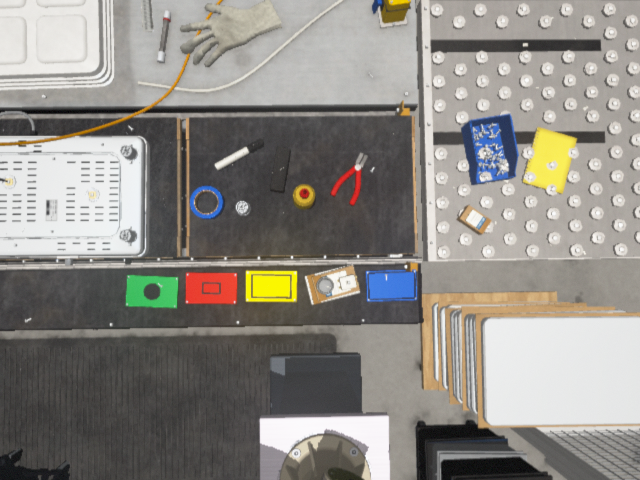

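View pics/scene0.png

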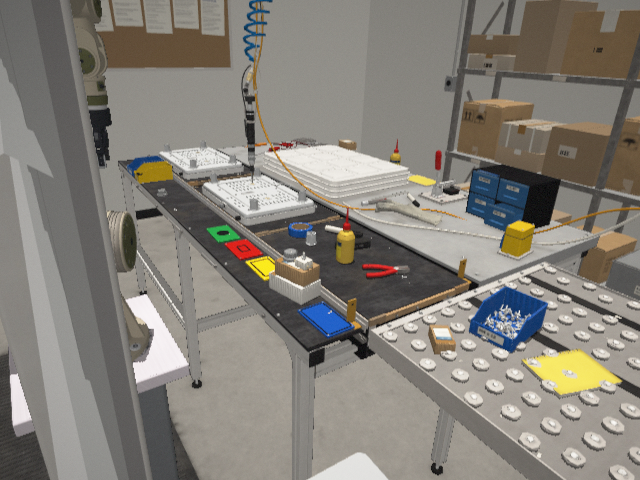

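The top view shows green (152,291), red (211,288), yellow (270,287), stack (332,285; knob left, thermostat right) and blue (391,284). The oiler is at (303,197) and the foot at (242,208). I'll go over the stack for a close look.

```bash
cat >> h.py <<'E'
from scipy.spatial.transform import Rotation as Ro
def go(x,y,z,yaw,cur=None):
    """increment row from current pose to TCP (x,y,z), tool down, yaw deg"""
    if cur is None:
        s=robot.read_state(); p=s['tool_pos']; R=Ro.from_euler('xyz',s['tcp_rot'])
    else: p=np.array(cur[:3]); R=down(cur[3])
    d=R.inv().apply(np.array([x,y,z])-p)*1000
    r=(R.inv()*down(yaw)).as_rotvec(degrees=True)
    return np.r_[d,r].round(1).tolist()
def down(yaw): return Ro.from_euler('xyz',[180,0,yaw],degrees=True)
E
python3 -c "
from h import *
print(go(.44,-.028,.31,104))"
```

```text
[-430.8, -481.3, -78.7, 0.0, -0.0, 60.1]
```

Request:
apply_moves:
  increments:
    - [[0, 0, -79, 0, 0, 0, 100], [0, 0, -79, 0, 0, 0, 100], [-431, -481, -79, 0, 0, 60, 100], [-431, -481, -79, 0, 0, 60, 100], [-431, -481, -79, 0, 0, 60, 100], [-431, -481, -79, 0, 0, 60, 100], [-431, -481, -79, 0, 0, 60, 100], [-431, -481, -79, 0, 0, 60, 100], [-431, -481, -79, 0, 0, 60, 100], [-431, -481, -79, 0, 0, 60, 100], [-431, -481, -79, 0, 0, 60, 100], [-431, -481, -79, 0, 0, 60, 100], [-431, -481, -79, 0, 0, 60, 100], [-431, -481, -79, 0, 0, 60, 100], [-431, -481, -79, 0, 0, 60, 100], [-431, -481, -79, 0, 0, 60, 100]]

```text
clock: 3.1
tool_pos: [0.4398, -0.0267, 0.3105]
tcp_rot: [3.141, -0.0, 1.818]
wrist_force: [0.2, 0.6, 0.4]
gripper_width: 0.0855
gripper_force: 0.0
```

```bash
cat > look.py <<'E'
from h import *
import sys
p=shot('wrist',sys.argv[1]); s=robot.read_state()
print(s['clock'],s['tool_pos'].round(4),np.degrees(s['tcp_rot']).round(2),s['q'].round(2)); print(p['pose'].round(3).tolist())
for n in (sys.argv[2:] or N):
    for d in models.mark_of(p,n)[:2]:
        w=W(p,d['point']);print(n,round(d['conf'],2),w.round(4),np.round(pix(p,w)))
E
python3 look.py w1
```

```text
3.15 [ 0.4399 -0.0267  0.3105] [179.97   0.   104.19] [-0.24  0.04 -0.1   1.44  0.    1.08]
[[0.969, -0.234, -0.075, 0.42], [0.246, 0.924, 0.293, 0.047], [0.001, -0.302, 0.953, 0.452], [0.0, 0.0, 0.0, 1.0]]
thermostat_center 0.7 [ 0.4803 -0.055   0.0936] [356. 233.]
knob_center 0.74 [ 0.4728 -0.0027  0.0989] [364. 177.]
knob_center 0.4 [ 0.4807 -0.0537  0.0921] [356. 232.]
brown_carton_center 0.79 [ 0.4772 -0.0302  0.0649] [357. 200.]
plate_red_center 0.3 [0.6654 0.1925 0.0088] [601.  16.]
plate_yellow_center 0.82 [0.4725 0.1274 0.005 ] [391.  34.]
plate_blue_center 0.82 [ 0.4656 -0.1732  0.0078] [311. 300.]
oiler 0.92 [0.6855 0.0384 0.0072] [554. 174.]
spare_foot 0.87 [0.6657 0.1947 0.0102] [603.  13.]
```

View pics/w1.png

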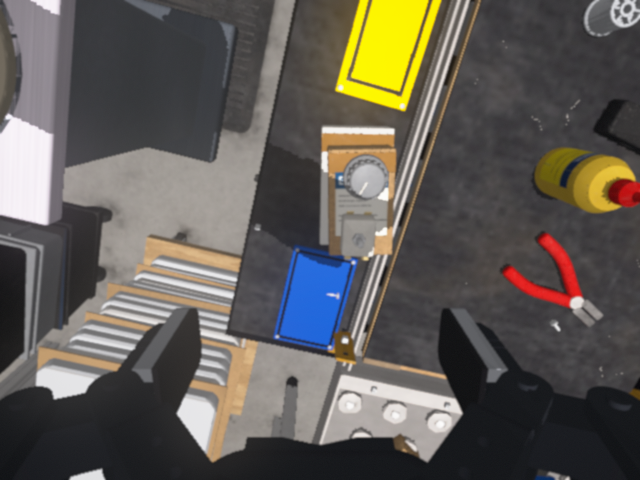

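Run:
```python
from h import *
im=cv2.imread('pics/w1.png')[110:360,230:490]
cv2.imwrite('pics/w1c.png',cv2.resize(im,None,fx=3,fy=2.4*1.0,interpolation=cv2.INTER_CUBIC) if 0 else cv2.resize(im,(624,600),interpolation=cv2.INTER_CUBIC))
p=shot('wrist');print(p['fx'],p['cx'],p['cy'])
for u,v in [(383,200),(395,200),(405,200),(345,320),(345,355)]: print(u,v,ray(p,u,v,0.02).round(3))
```

```text
410.5326085305407 319.33830919703365 233.4052768457217
383 200 [ 0.511 -0.034  0.02 ]
395 200 [ 0.524 -0.03   0.02 ]
405 200 [ 0.534 -0.028  0.02 ]
345 320 [ 0.51  -0.184  0.02 ]
345 355 [ 0.522 -0.23   0.02 ]
```

View pics/w1c.png

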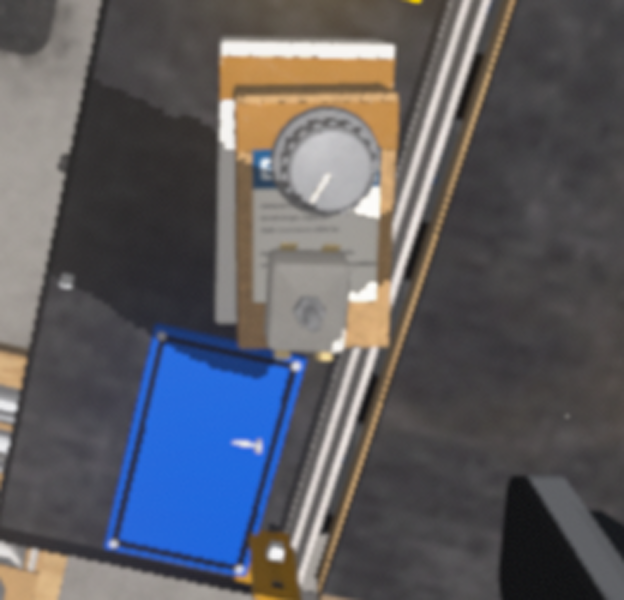

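Close-up: thermostat tabs point along the carton, block top at (358,237), knob top at (368,177), brown top centre at (361,202). All grips therefore go across the stack width, at tool yaw ≈104°.

Run:
```python
from h import *
p=shot('wrist')
for n,u,v,z in [('th',358,237,.105),('kn',368.3,176.7,.109),('br',361,202,.085),('blue',315,298,.006)]: print(n,ray(p,u,v,z).round(4))
A=ray(p,230+237/2.4,110+95/2.4,.085);B=ray(p,230+238/2.4,110+347/2.4,.085);C=ray(p,230+397/2.4,110+95/2.4,.085);D=ray(p,230+388/2.4,110+347/2.4,.085)
for a,b in [(B,A),(D,C)]: print('brown edge yaw',np.degrees(np.arctan2(*(a-b)[1::-1]))%180,np.linalg.norm(a-b))
print(((A+B+C+D)/4).round(4),np.linalg.norm(A-C))
t=shot('top')
for q in (t,p):
    h=cv2.cvtColor(q['image'],cv2.COLOR_RGB2HSV)
    for n,lo,hi in [('red',0,5),('green',50,80),('yellow',26,32),('blue',105,120)]:
        m=((h[...,0]>=lo)&(h[...,0]<=hi)&(h[...,1]>140)&(h[...,2]>60)).astype(np.uint8)
        cs,_=cv2.findContours(m,cv2.RETR_EXTERNAL,cv2.CHAIN_APPROX_NONE)
        for c in sorted(cs,key=cv2.contourArea)[-3:]:
            w=np.array([ray(q,*x[0],.006)[:2] for x in c],np.float32)
            if cv2.contourArea(c)<900: continue
            (x,y),s,a=cv2.minAreaRect(w); print(n,round(x,4),round(y,4),np.round(s,3),round(a,1))
```

```text
th [ 0.4815 -0.0557  0.105 ]
kn [ 0.4747 -0.0011  0.109 ]
br [ 0.4786 -0.0284  0.085 ]
blue [ 0.4699 -0.1713  0.006 ]
brown edge yaw 104.76247188310631 0.09863817063635699
brown edge yaw 105.26443459947765 0.09865867861108832
[ 0.4793 -0.0303  0.085 ] 0.05872926530175608
red 0.4717 0.2734 [0.125 0.076] 89.1
green 0.4652 0.4178 [0.125 0.075] 86.6
yellow 0.4743 0.1259 [0.126 0.076] 89.2
yellow 0.7806 -0.5841 [0.101 0.143] 73.2
blue 0.4734 -0.1743 [0.112 0.069] 89.2
red 0.7312 -0.0756 [0.069 0.097] 63.7
yellow 0.4712 0.1147 [0.105 0.075] 88.6
yellow 0.4715 0.1216 [0.085 0.052] 88.6
blue 0.4689 -0.1727 [0.077 0.127] 1.0
```

```bash
python3 -c "
from h import *
for z in (.17,.086): print(go(.481,-.0555,z,104.8))"
```

```text
[-36.8, 32.8, 140.2, -0.0, -0.0, -0.7]
[-36.8, 32.8, 224.2, -0.0, -0.0, -0.7]
```

Request:
apply_moves:
  increments:
    - [[-37, 33, 140, 0, 0, -0.7, 100], [-37, 33, 140, 0, 0, -0.7, 100], [-37, 33, 140, 0, 0, -0.7, 100], [-37, 33, 165, 0, 0, -0.7, 100], [-37, 33, 190, 0, 0, -0.7, 100], [-37, 33, 210, 0, 0, -0.7, 100], [-37, 33, 224, 0, 0, -0.7, 100], [-37, 33, 224, 0, 0, -0.7, 100], [-37, 33, 224, 0, 0, -0.7, 100], [-37, 33, 224, 0, 0, -0.7, 10], [-37, 33, 224, 0, 0, -0.7, 10], [-37, 33, 224, 0, 0, -0.7, 10], [-37, 33, 224, 0, 0, -0.7, 10], [-37, 33, 224, 0, 0, -0.7, 10], [-37, 33, 224, 0, 0, -0.7, 10], [-37, 33, 224, 0, 0, -0.7, 10]]
  force: 25

```text
clock: 5.8
tool_pos: [0.4816, -0.0557, 0.0867]
tcp_rot: [3.141, 0.0, 1.829]
wrist_force: [-1.0, -0.3, 5.7]
gripper_width: 0.0297
gripper_force: 25.4
```

Run:
```python
from h import *
p=shot('wrist','w2');print(robot.read_state()['tool_pos'])
for t in [(.481,-.0555,.2,104.8),(.471,.274,.2,90),(.471,.274,.03,90),(.471,.274,.009,90)]: print(go(*t))
```

```text
[ 0.48167436 -0.05574055  0.08670656]
[0.4, -0.5, -113.3, 0.0, 0.0, -0.0]
[321.5, 73.9, -113.4, 0.0, 0.0, 14.8]
[321.6, 73.8, 56.6, 0.0, 0.0, 14.8]
[321.6, 73.8, 77.6, 0.0, 0.0, 14.8]
```

View pics/w2.png

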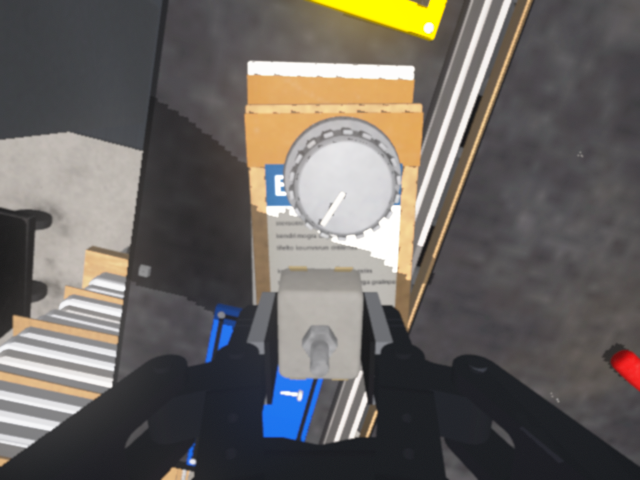

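Request:
apply_moves:
  increments:
    - [[0, 0, -15, 0, 0, 0, 10], [0, 0, -50, 0, 0, 0, 10], [0, 0, -100, 0, 0, 0, 10], [40, 9, -113, 0, 0, 2, 10], [95, 22, -113, 0, 0, 6, 10], [150, 35, -113, 0, 0, 10, 10], [205, 47, -113, 0, 0, 15, 10], [260, 60, -113, 0, 0, 15, 10], [300, 69, -113, 0, 0, 15, 10], [321, 74, -113, 0, 0, 15, 10], [321, 74, -80, 0, 0, 15, 10], [321, 74, -30, 0, 0, 15, 10], [321, 74, 20, 0, 0, 15, 10], [321, 74, 50, 0, 0, 15, 10], [321, 74, 65, 0, 0, 15, 10], [321, 74, 72, 0, 0, 15, 10], [321, 74, 76, 0, 0, 15, 10], [321, 74, 77, 0, 0, 15, 10], [321, 74, 77.5, 0, 0, 15, 10], [321, 74, 77.5, 0, 0, 15, 10]]
  force: 40

```text
clock: 8.35
tool_pos: [0.4713, 0.2738, 0.0093]
tcp_rot: [3.141, -0.0, 1.567]
wrist_force: [-0.4, -0.3, -1.0]
gripper_width: 0.0293
gripper_force: 41.0
```

```bash
python3 look.py w3 thermostat_center plate_red_center plate_green_center; python3 -c "
from h import *
print(go(.471,.274,.0085,90))"
```

```text
8.4 [0.4712 0.2738 0.0092] [ 1.7996e+02 -2.0000e-02  8.9790e+01] [ 0.38  0.43 -0.38  0.77  0.    1.95]
[[1.0, 0.003, -0.0, 0.47], [-0.003, 0.953, 0.302, 0.35], [0.001, -0.302, 0.953, 0.151], [0.0, 0.0, 0.0, 1.0]]
thermostat_center 0.61 [0.4695 0.2738 0.014 ] [317. 316.]
[0.3, -0.1, 0.5, 0.0, -0.0, -0.2]
```

View pics/w3.png

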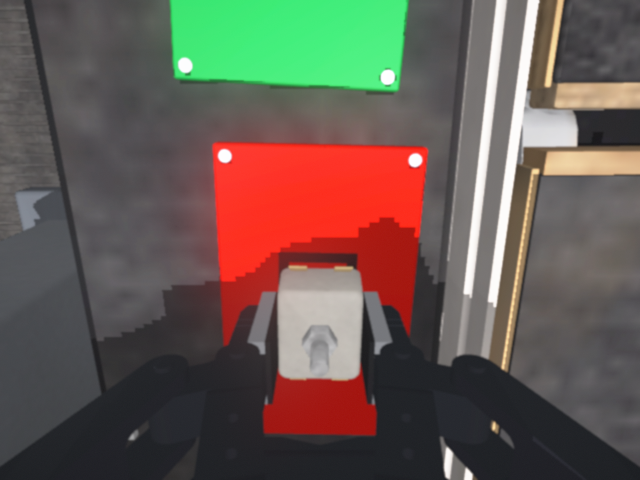

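```bash
python3 -c "
from h import *
p=shot('wrist')
for u,v,z in [(280,255,.006),(357,255,.006),(318,255,.006),(214,144,.006),(427,148,.006),(297,267,.015),(343,267,.015),(320,270,.027),(174,80,.006),(397,90,.006)]: print(u,v,ray(p,u,v,z).round(4))"
```

```text
280 255 [0.4554 0.2952 0.006 ]
357 255 [0.4843 0.2951 0.006 ]
318 255 [0.4696 0.2952 0.006 ]
214 144 [0.4338 0.3363 0.006 ]
427 148 [0.5076 0.3347 0.006 ]
297 267 [0.4622 0.294  0.015 ]
343 267 [0.4786 0.294  0.015 ]
320 270 [0.4704 0.2979 0.027 ]
174 80 [0.4223 0.3571 0.006 ]
397 90 [0.4962 0.3537 0.006 ]
```

Request:
apply_moves:
  increments:
    - [[0, 0, 0.7, 0, 0, 0, 10], [0, 0, 1.2, 0, 0, 0, 10], [0, 0, 1.3, 0, 0, 0, 10], [0, 0, 1.3, 0, 0, 0, 20], [0, 0, 1.3, 0, 0, 0, 50], [0, 0, 1.3, 0, 0, 0, 50], [0, 0, 1.3, 0, 0, 0, 50], [0, 0, -10, 0, 0, 0, 50], [0, 0, -50, 0, 0, 0, 50], [0, 0, -110, 0, 0, 0, 50], [0, 0, -170, 0, 0, 0, 50], [0, 0, -170, 0, 0, 0, 100]]

```text
clock: 10.1
tool_pos: [0.4743, 0.2751, 0.1854]
tcp_rot: [3.131, -0.004, 1.567]
wrist_force: [0.5, 0.1, -0.7]
gripper_width: 0.0595
gripper_force: 0.0
```

```bash
python3 -c "
from h import *
p=shot('wrist','w4')
for n in ['thermostat_center','plate_red_center','plate_green_center']:
    for d in models.mark_of(p,n)[:2]: print(n,d['conf'],W(p,d['point']).round(4))
for t in [(.474,-.0015,.18,104.8),(.474,-.0015,.086,104.8)]: print(go(*t))"
```

```text
thermostat_center 0.69 [0.4682 0.2752 0.0121]
plate_green_center 0.84 [0.4623 0.4182 0.0055]
[-274.8, 5.0, -2.0, -0.1, 0.0, -15.0]
[-274.7, 5.1, 92.0, -0.1, 0.0, -15.0]
```

View pics/w4.png

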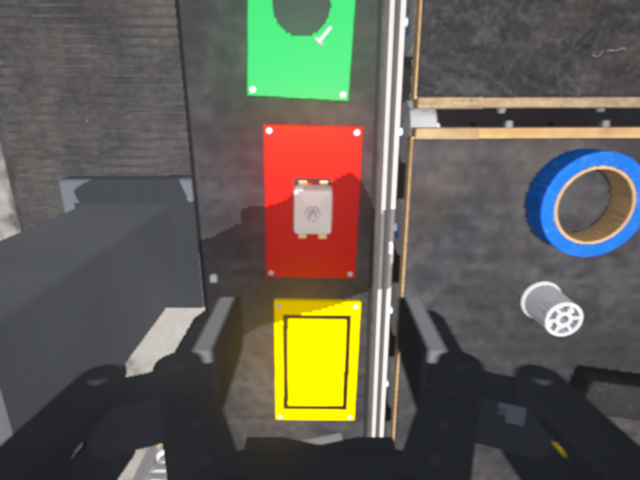

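```bash
python3 -c "
from h import *
p=shot('wrist');print(robot.read_state()['tool_pos'],ray(p,301,10,.006),ray(p,312,211,.026),ray(p,318,362,.006))
for t in [(.474,-.0015,.18,104.8),(.474,-.0015,.086,104.8)]: print(go(*t))"
```

```text
[0.46989058 0.27320368 0.17739856] [0.45673881 0.40990492 0.006     ] [0.46349862 0.27340544 0.026     ] [0.46727897 0.12965453 0.006     ]
[-274.7, 5.2, -2.4, -0.2, 0.0, -15.0]
[-274.6, 5.4, 91.6, -0.2, 0.0, -15.0]
```

Request:
apply_moves:
  increments:
    - [[-60, 0, -2, 0, 0, 0, 100], [-120, 2, -2, 0, 0, -5, 100], [-180, 3, -2, 0, 0, -10, 100], [-235, 4, -2, 0, 0, -15, 100], [-275, 5, -2, 0, 0, -15, 100], [-275, 5, -2, 0, 0, -15, 100], [-275, 5, 30, 0, 0, -15, 100], [-275, 5, 60, 0, 0, -15, 100], [-275, 5, 80, 0, 0, -15, 100], [-275, 5, 90, 0, 0, -15, 100], [-275, 5, 91, 0, 0, -15, 100], [-275, 5, 91, 0, 0, -15, 100]]

```text
clock: 11.85
tool_pos: [0.4754, -0.0011, 0.0883]
tcp_rot: [3.141, 0.0, 1.829]
wrist_force: [0.5, 0.9, -0.3]
gripper_width: 0.0852
gripper_force: 0.0
```

```bash
python3 look.py w5 knob_center brown_carton_center white_carton_center
```

```text
11.9 [ 0.4755 -0.0012  0.0885] [1.7993e+02 2.0000e-02 1.0480e+02] [-0.17  0.22 -0.45  0.9   0.    1.14]
[[0.967, -0.244, -0.079, 0.454], [0.257, 0.921, 0.292, 0.072], [0.001, -0.302, 0.953, 0.23], [0.0, 0.0, 0.0, 1.0]]
knob_center 0.72 [ 0.471  -0.0052  0.0954] [309. 327.]
```

View pics/w5.png

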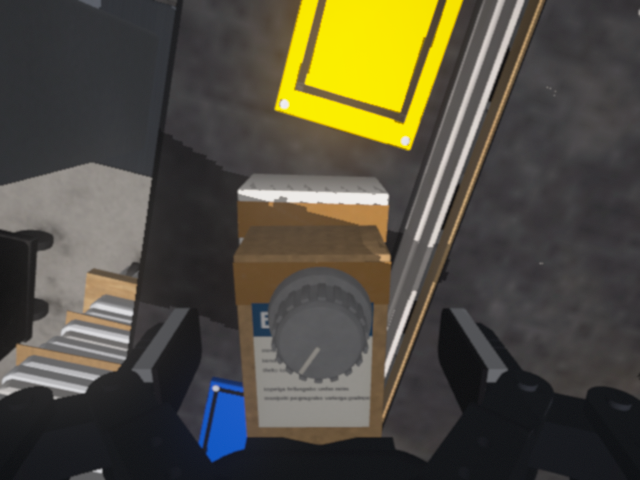

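```bash
python3 -c "
from h import *
p=shot('wrist')
a=ray(p,320,333,.109);b=ray(p,319,304,.09);s=robot.read_state();print(a,b,s['tool_pos'])
R=Ro.from_euler('xyz',s['tcp_rot']);print(R.inv().apply(a-s['tool_pos'])*1000)
A,B,C=[ray(p,u,v,.085) for u,v in [(234,262),(390,262),(382,435)]];print(A,B,C,'white edge',ray(p,237,195,.045),ray(p,388,195,.045))"
```

```text
[0.47369421 0.00089745 0.109     ] [0.47314077 0.00175092 0.09      ] [ 0.47534644 -0.0014575   0.08838079]
[  2.69036951  -0.9732447  -20.62140376]
[0.4381066 0.0081157 0.085    ] [0.49534304 0.02323323 0.085     ] [ 0.51695256 -0.05548806  0.085     ] white edge [0.42848987 0.02336504 0.045     ] [0.49559234 0.04111125 0.045     ]
```

Request:
apply_moves:
  increments:
    - [[2, -1, 2, 0, 0, 0, 100], [2, -1, 2, 0, 0, 0, 25], [2, -1, 2, 0, 0, 0, 25], [2, -1, 2, 0, 0, 0, 25], [2, -1, 2, 0, 0, 0, 25], [2, -1, 2, 0, 0, 0, 25], [2, -1, 2, 0, 0, 0, 25], [2, -1, -10, 0, 0, 0, 25], [2, -1, -50, 0, 0, 0, 25], [2, -1, -100, 0, 0, 0, 25], [2, -1, -100, 0, 0, 0, 25], [2, -1, -100, 0, 0, 0, 25]]
  force: 25

```text
clock: 13.6
tool_pos: [0.4731, 0.0003, 0.1876]
tcp_rot: [-3.141, -0.0, 1.829]
wrist_force: [-0.2, -0.4, -1.6]
gripper_width: 0.0374
gripper_force: 25.2
```

```bash
python3 -c "
from h import *
p=shot('wrist');print(robot.read_state()['tool_pos'])
for t in [(.464,.4175,.19,90),(.464,.4175,.009,90)]: print(go(*t))
for d in models.mark_of(p,'knob_center'): print(d['conf'],W(p,d['point']))"
```

```text
[4.72539639e-01 4.16131094e-04 1.86849559e-01]
[405.5, 98.2, -3.0, -0.1, -0.0, 14.8]
[405.3, 98.5, 178.0, -0.1, -0.0, 14.8]
0.67 [ 0.47199227 -0.00098678  0.19739797]
```

Request:
apply_moves:
  increments:
    - [[55, 13, -3, 0, 0, 2, 25], [110, 27, -3, 0, 0, 4, 25], [165, 40, -3, 0, 0, 8, 25], [220, 53, -3, 0, 0, 12, 25], [275, 67, -3, 0, 0, 15, 25], [330, 80, -3, 0, 0, 15, 25], [375, 91, -3, 0, 0, 15, 25], [405, 98, -3, 0, 0, 15, 25], [405, 98, 40, 0, 0, 15, 25], [405, 98, 90, 0, 0, 15, 25], [405, 98, 130, 0, 0, 15, 25], [405, 98, 155, 0, 0, 15, 25], [405, 98, 168, 0, 0, 15, 25], [405, 98, 174, 0, 0, 15, 25], [405, 98, 176, 0, 0, 15, 25], [405, 98, 177, 0, 0, 15, 25], [405, 98, 177, 0, 0, 15, 25]]

```text
clock: 15.82
tool_pos: [0.4654, 0.4173, 0.0117]
tcp_rot: [3.14, -0.001, 1.567]
wrist_force: [0.7, 0.5, 0.6]
gripper_width: 0.0372
gripper_force: 25.2
```

```bash
python3 look.py w6 knob_center plate_green_center
```

```text
15.875 [0.4652 0.4172 0.0116] [ 1.7994e+02 -5.0000e-02  8.9780e+01] [ 0.6   0.55 -0.15  0.86  0.    2.18]
[[1.0, 0.003, -0.001, 0.464], [-0.003, 0.954, 0.301, 0.493], [0.002, -0.301, 0.954, 0.154], [0.0, 0.0, 0.0, 1.0]]
knob_center 0.91 [0.4634 0.4172 0.0206] [317. 322.]
```

View pics/w6.png

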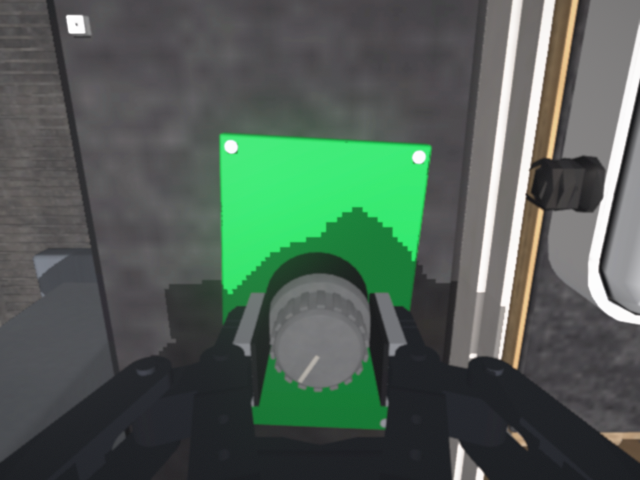

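```bash
python3 -c "
from h import *
p=shot('wrist')
A=ray(p,221,134,.006);B=ray(p,431,146,.006);e=(B-A)/np.linalg.norm(B-A);print(A,B,np.linalg.norm(B-A)); print('plate c',(A+B)/2+.063*np.array([e[1],-e[0],0]))
print('disc far',ray(p,318,253,.006),'knob top c',ray(p,320,342,.035),robot.read_state()['tool_pos'])"
```

```text
[0.43002707 0.48288002 0.006     ] [0.50370747 0.47854517 0.006     ] 0.07380780902014374
plate c [0.46316718 0.41782134 0.006     ]
disc far [0.4637308  0.43852058 0.006     ] knob top c [0.4643708  0.41800451 0.035     ] [0.46504518 0.41705231 0.01123764]
```

Request:
apply_moves:
  increments:
    - [[0, 0, 1.5, 0, 0, 0, 25], [0, 0, 2.5, 0, 0, 0, 25], [0, 0, 2.5, 0, 0, 0, 25], [0, 0, 2.5, 0, 0, 0, 25], [0, 0, 2.5, 0, 0, 0, 40], [0, 0, 2.5, 0, 0, 0, 65], [0, 0, 2.5, 0, 0, 0, 65], [0, 0, 2.5, 0, 0, 0, 65], [0, 0, -10, 0, 0, 0, 65], [0, 0, -50, 0, 0, 0, 65], [0, 0, -110, 0, 0, 0, 65], [0, 0, -180, 0, 0, 0, 65], [0, 0, -180, 0, 0, 0, 100], [0, 0, -180, 0, 0, 0, 100], [0, 0, -180, 0, 0, 0, 100]]

```text
clock: 17.9
tool_pos: [0.4639, 0.4163, 0.1892]
tcp_rot: [-3.139, 0.002, 1.567]
wrist_force: [0.1, -0.5, -1.0]
gripper_width: 0.0856
gripper_force: 0.0
```

```bash
python3 -c "
from h import *
p=shot('wrist');print(robot.read_state()['tool_pos'])
for n in ['knob_center','plate_green_center','thermostat_center','plate_red_center']:
    for d in models.mark_of(p,n)[:1]: print(n,d['conf'],W(p,d['point']).round(4))
for t in [(.4795,-.031,.19,104.8),(.4795,-.031,.05,104.8)]: print(go(*t))"
```

```text
[0.46385979 0.41622082 0.18884459]
knob_center 0.76 [0.4629 0.4165 0.0169]
thermostat_center 0.85 [0.4669 0.2734 0.0137]
[-447.5, 16.9, 0.0, -0.1, 0.1, -15.0]
[-447.3, 17.1, 140.0, -0.1, 0.1, -15.0]
```

Request:
apply_moves:
  increments:
    - [[-55, 2, 0, 0, 0, -2, 100], [-110, 4, 0, 0, 0, -4, 100], [-165, 6, 0, 0, 0, -6, 100], [-220, 8, 0, 0, 0, -8, 100], [-275, 10, 0, 0, 0, -10, 100], [-330, 12, 0, 0, 0, -12, 100], [-385, 14, 0, 0, 0, -15, 100], [-430, 16, 0, 0, 0, -15, 100], [-447, 17, 0, 0, 0, -15, 100], [-447, 17, 40, 0, 0, -15, 100], [-447, 17, 70, 0, 0, -15, 100], [-447, 17, 80, 0, 0, -15, 100], [-447, 17, 80, 0, 0, -15, 100], [-447, 17, 80, 0, 0, -15, 100]]

```text
clock: 19.9
tool_pos: [0.4811, -0.03, 0.1119]
tcp_rot: [3.14, 0.001, 1.829]
wrist_force: [-0.2, -0.4, -0.8]
gripper_width: 0.0855
gripper_force: 0.0
```

```bash
python3 look.py w7 brown_carton_center white_carton_center
```

```text
19.95 [ 0.4812 -0.0301  0.112 ] [1.7988e+02 6.0000e-02 1.0481e+02] [-0.23  0.21 -0.4   0.96  0.    1.08]
[[0.967, -0.244, -0.08, 0.46], [0.257, 0.921, 0.292, 0.043], [0.002, -0.303, 0.953, 0.254], [0.0, 0.0, 0.0, 1.0]]
brown_carton_center 0.75 [ 0.4793 -0.0284  0.0674] [319. 263.]
```

View pics/w7.png

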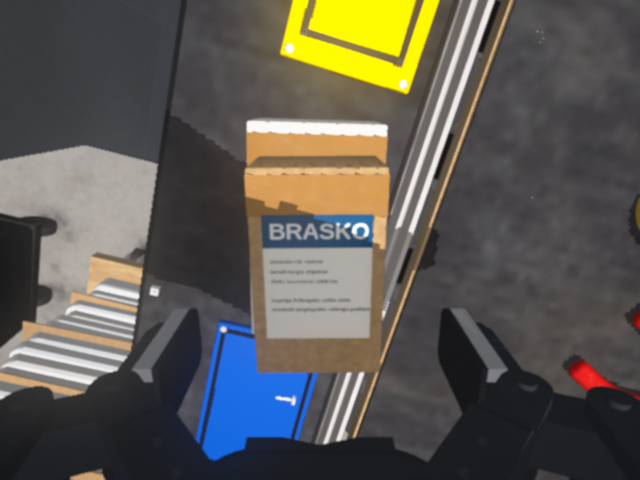

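```bash
python3 -c "
from h import *
p=shot('wrist');s=robot.read_state();T=s['tool_pos'];R=Ro.from_euler('xyz',s['tcp_rot']);print(T)
P=np.array([ray(p,u,v,.085) for u,v in [(245,173),(389,173),(380,372),(257,372)]]);c=P.mean(0);print(P.round(3),c,R.inv().apply(c-T)*1000)
Q=np.array([ray(p,u,v,.045) for u,v in [(247,135),(387,135)]]);print(Q, np.linalg.norm(Q[1]-Q[0]))"
```

```text
[ 0.48084106 -0.03019752  0.111666  ]
[[ 0.438  0.009  0.085]
 [ 0.495  0.024  0.085]
 [ 0.52  -0.069  0.085]
 [ 0.463 -0.084  0.085]] [ 0.47897408 -0.03001414  0.085     ] [ 0.67214643 -1.80104504 26.66269529]
[[0.42959064 0.01946446 0.045     ]
 [0.49661884 0.03722688 0.045     ]] 0.06934178355590427
```

Request:
apply_moves:
  increments:
    - [[1, -2, 20, 0, 0, 0, 100], [1, -2, 45, 0, 0, 0, 100], [1, -2, 57, 0, 0, 0, 100], [1, -2, 61, 0, 0, 0, 100], [1, -2, 61, 0, 0, 0, 100], [1, -2, 61, 0, 0, 0, 50], [1, -2, 61, 0, 0, 0, 50], [1, -2, 61, 0, 0, 0, 50], [1, -2, 61, 0, 0, 0, 50], [1, -2, 61, 0, 0, 0, 50], [1, -2, 50, 0, 0, 0, 50], [1, -2, 20, 0, 0, 0, 50], [1, -2, -30, 0, 0, 0, 50], [1, -2, -50, 0, 0, 0, 50], [1, -2, -50, 0, 0, 0, 50]]
  force: 40

```text
clock: 21.98
tool_pos: [0.479, -0.03, 0.1625]
tcp_rot: [3.139, 0.002, 1.829]
wrist_force: [0.3, -0.6, -3.3]
gripper_width: 0.0595
gripper_force: 43.9
```

```bash
python3 look.py w8 brown_carton_center white_carton_center plate_yellow_center; python3 -c "
from h import *
for t in [(.472,.1265,.163,90),(.472,.1265,.013,90)]: print(go(*t))"
```

```text
22.025 [ 0.478  -0.0297  0.1611] [1.7996e+02 2.0000e-02 1.0478e+02] [-0.23  0.16 -0.33  1.08  0.    1.08]
[[0.967, -0.243, -0.081, 0.458], [0.256, 0.921, 0.293, 0.043], [0.004, -0.304, 0.953, 0.304], [0.0, 0.0, 0.0, 1.0]]
brown_carton_center 0.84 [ 0.4777 -0.0301  0.1785] [319. 333.]
[152.0, 35.2, -3.5, -0.2, -0.1, 14.8]
[151.8, 35.5, 146.5, -0.2, -0.1, 14.8]
```

Run:
```python
from h import *
t=imaging.camera('top')
g=cv2.cvtColor(t['image'],cv2.COLOR_RGB2GRAY); print('top col 181',list(zip(range(255,280),g[255:280,181])))
w=cv2.imread('pics/w6.png',0); print('w6 row 200',[(u,int(w[200,u])) for u in range(440,580,4)])
p=dict(fx=410.53,fy=410.53,cx=319.34,cy=233.4,pose=np.array([[1,.003,-.001,.464],[-.003,.954,.301,.493],[.002,-.301,.954,.154],[0,0,0,1]]))
for z in (0,.01,.02,.03,.04): print(z,'top x at v=262,265,268,271',[ray(t,181,v,z)[0].round(4) for v in (262,265,268,271)],'w6 u',[ (u,ray(p,u,200,z)[0].round(4)) for u in (470,490,505,520,540,560)])
```

```text
top col 181 [(255, np.uint8(88)), (256, np.uint8(99)), (257, np.uint8(76)), (258, np.uint8(61)), (259, np.uint8(82)), (260, np.uint8(132)), (261, np.uint8(127)), (262, np.uint8(201)), (263, np.uint8(189)), (264, np.uint8(171)), (265, np.uint8(194)), (266, np.uint8(170)), (267, np.uint8(108)), (268, np.uint8(72)), (269, np.uint8(70)), (270, np.uint8(75)), (271, np.uint8(76)), (272, np.uint8(78)), (273, np.uint8(81)), (274, np.uint8(82)), (275, np.uint8(82)), (276, np.uint8(85)), (277, np.uint8(85)), (278, np.uint8(84)), (279, np.uint8(81))]
w6 row 200 [(440, 76), (444, 78), (448, 78), (452, 77), (456, 76), (460, 64), (464, 71), (468, 114), (472, 113), (476, 112), (480, 114), (484, 115), (488, 225), (492, 248), (496, 202), (500, 110), (504, 110), (508, 110), (512, 110), (516, 242), (520, 251), (524, 237), (528, 58), (532, 25), (536, 28), (540, 29), (544, 33), (548, 46), (552, 61), (556, 50), (560, 63), (564, 66), (568, 63), (572, 62), (576, 62)]
0 top x at v=262,265,268,271 [np.float64(0.5356), np.float64(0.5281), np.float64(0.5207), np.float64(0.5133)] w6 u [(470, np.float64(0.522)), 
[... 556 characters left out ...]
45)), (490, np.float64(0.5211)), (505, np.float64(0.5262)), (520, np.float64(0.5312)), (540, np.float64(0.5379)), (560, np.float64(0.5445))]
0.03 top x at v=262,265,268,271 [np.float64(0.5353), np.float64(0.528), np.float64(0.5208), np.float64(0.5135)] w6 u [(470, np.float64(0.5107)), (490, np.float64(0.5169)), (505, np.float64(0.5215)), (520, np.float64(0.5262)), (540, np.float64(0.5323)), (560, np.float64(0.5385))]
0.04 top x at v=262,265,268,271 [np.float64(0.5352), np.float64(0.528), np.float64(0.5208), np.float64(0.5136)] w6 u [(470, np.float64(0.5069)), (490, np.float64(0.5126)), (505, np.float64(0.5169)), (520, np.float64(0.5211)), (540, np.float64(0.5268)), (560, np.float64(0.5325))]
```

Request:
apply_moves:
  increments:
    - [[30, 7, -3, 0, 0, 2, 50], [75, 17, -3, 0, 0, 6, 50], [120, 28, -3, 0, 0, 12, 50], [145, 34, -3, 0, 0, 15, 50], [152, 35, -3, 0, 0, 15, 50], [152, 35, 25, 0, 0, 15, 50], [152, 35, 65, 0, 0, 15, 50], [152, 35, 100, 0, 0, 15, 50], [152, 35, 125, 0, 0, 15, 50], [152, 35, 136, 0, 0, 15, 50], [152, 35, 142, 0, 0, 15, 50], [152, 35, 144, 0, 0, 15, 50], [152, 35, 144, 0, 0, 15, 50]]

```text
clock: 23.85
tool_pos: [0.4737, 0.1262, 0.0175]
tcp_rot: [3.14, -0.0, 1.567]
wrist_force: [0.4, 0.1, -1.9]
gripper_width: 0.0598
gripper_force: 43.7
```

```bash
python3 look.py w9 brown_carton_center plate_yellow_center
```

```text
23.9 [0.4737 0.1263 0.0175] [ 1.7991e+02 -1.0000e-02  8.9790e+01] [ 0.1   0.33 -0.51  0.74  0.    1.67]
[[1.0, 0.003, -0.001, 0.473], [-0.003, 0.953, 0.302, 0.202], [0.002, -0.302, 0.953, 0.159], [0.0, 0.0, 0.0, 1.0]]
brown_carton_center 0.95 [0.4722 0.1265 0.0346] [318. 333.]
```

View pics/w9.png

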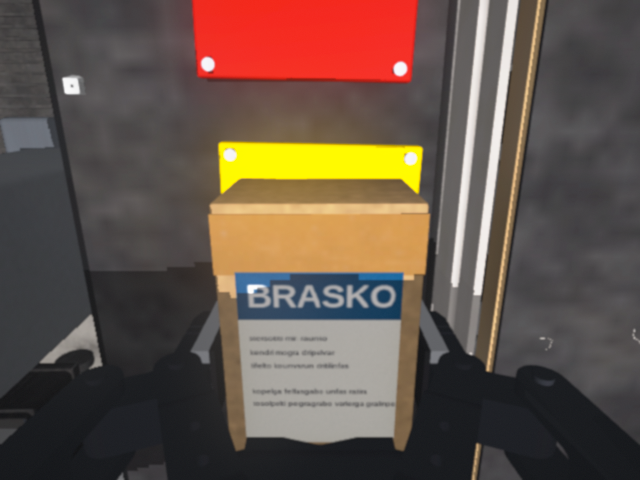

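```bash
python3 -c "
from h import *
p=shot('wrist')
A=ray(p,219,143,.006);B=ray(p,422,147,.006);e=(B-A)/np.linalg.norm(B-A);print(A,B,np.linalg.norm(B-A)); print('plate c',(A+B)/2+.063*np.array([e[1],-e[0],0]))
z=.052
A=ray(p,209,213,z);B=ray(p,429,213,z);print('brown',A,B,(A+B)/2-[0,.05,0],robot.read_state()['tool_pos'])"
```

```text
[0.43610222 0.18843895 0.006     ] [0.51050545 0.1867865  0.006     ] 0.0744215688579975
plate c [0.47190499 0.12462825 0.006     ]
brown [0.44294985 0.17405562 0.052     ] [0.50229214 0.17386994 0.052     ] [0.472621   0.12396278 0.052     ] [0.47346132 0.12629987 0.01735803]
```

Request:
apply_moves:
  increments:
    - [[0, 0, 2, 0, 0, 0, 50], [0, 0, 4, 0, 0, 0, 50], [0, 0, 5, 0, 0, 0, 50], [0, 0, 5.5, 0, 0, 0, 50], [0, 0, 5.5, 0, 0, 0, 50], [0, 0, 5.5, 0, 0, 0, 50]]

```text
clock: 24.8
tool_pos: [0.4729, 0.1262, 0.0117]
tcp_rot: [-3.142, -0.0, 1.567]
wrist_force: [-2.8, -0.6, 5.5]
gripper_width: 0.0594
gripper_force: 44.4
```

Touching down (5.5 N); release, rise and go to the white carton.

Request:
apply_moves:
  increments:
    - [[0, 0, 0, 0, 0, 0, 70], [0, 0, 0, 0, 0, 0, 85], [0, 0, 0, 0, 0, 0, 85], [0, 0, 0, 0, 0, 0, 85], [0, 0, -10, 0, 0, 0, 85], [0, 0, -40, 0, 0, 0, 85], [0, 0, -90, 0, 0, 0, 100], [0, 0, -110, 0, 0, 0, 100], [-40, 2, -110, 0, 0, -4, 100], [-90, 4, -110, 0, 0, -9, 100], [-135, 5, -110, 0, 0, -15, 100], [-156, 6, -110, 0, 0, -15, 100], [-156, 6, -90, 0, 0, -15, 100], [-156, 6, -70, 0, 0, -15, 100], [-156, 6, -60, 0, 0, -15, 100], [-156, 6, -60, 0, 0, -15, 100], [-156, 6, -60, 0, 0, -15, 100]]

```text
clock: 26.92
tool_pos: [0.479, -0.0298, 0.072]
tcp_rot: [3.141, 0.0, 1.829]
wrist_force: [1.0, 0.3, -0.6]
gripper_width: 0.0855
gripper_force: 0.0
```

```bash
python3 look.py w10 white_carton_center brown_carton_center plate_blue_center
```

```text
26.975 [ 0.4791 -0.0299  0.0721] [1.7993e+02 3.0000e-02 1.0480e+02] [-0.23  0.24 -0.46  0.86  0.    1.08]
[[0.967, -0.244, -0.079, 0.458], [0.256, 0.921, 0.292, 0.044], [0.001, -0.302, 0.953, 0.214], [0.0, 0.0, 0.0, 1.0]]
white_carton_center 0.96 [ 0.4739 -0.0265  0.0195] [314. 252.]
plate_blue_center 0.68 [ 0.4646 -0.1781  0.006 ] [240. 456.]
```

View pics/w10.png

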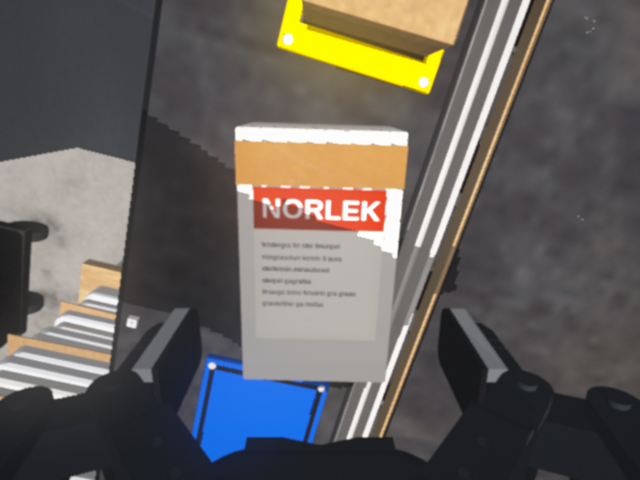

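```bash
python3 -c "
from h import *
p=shot('wrist');s=robot.read_state();T=s['tool_pos'];R=Ro.from_euler('xyz',s['tcp_rot']);print(T)
P=np.array([ray(p,u,v,.045) for u,v in [(235,140),(407,143),(385,382),(243,380)]]);c=P.mean(0);print(P.round(4),c)
print(R.inv().apply(P-T).round(4)*1000,R.inv().apply(c-T)*1000)"
```

```text
[ 0.47878733 -0.02981997  0.07176303]
[[ 0.429   0.0212  0.045 ]
 [ 0.4962  0.0378  0.045 ]
 [ 0.5222 -0.0734  0.045 ]
 [ 0.4552 -0.0899  0.045 ]] [ 0.47565052 -0.02606227  0.045     ]
[[ 62.1 -35.1  26.7]
 [ 60.9  34.1  26.8]
 [-53.2  30.9  26.8]
 [-52.  -38.2  26.7]] [ 4.44348129 -2.09640258 26.75967786]
```

Request:
apply_moves:
  increments:
    - [[4, -2, 10, 0, 0, 1.5, 100], [4, -2, 30, 0, 0, 1.5, 100], [4, -2, 45, 0, 0, 1.5, 100], [4, -2, 54, 0, 0, 1.5, 100], [4, -2, 57, 0, 0, 1.5, 100], [4, -2, 57, 0, 0, 1.5, 100], [4, -2, 57, 0, 0, 1.5, 65], [4, -2, 57, 0, 0, 1.5, 65], [4, -2, 57, 0, 0, 1.5, 65], [4, -2, 57, 0, 0, 1.5, 65], [4, -2, 57, 0, 0, 1.5, 65]]

```text
clock: 28.55
tool_pos: [0.4763, -0.0266, 0.015]
tcp_rot: [3.14, 0.001, 1.803]
wrist_force: [-0.5, -0.1, 4.8]
gripper_width: 0.0695
gripper_force: 46.1
```

```bash
python3 -c "
from h import *
s=robot.read_state();print(s['tool_pos'],s['tcp_rot'],s['gripper_width'])
z=s['tool_pos'][2]
for t in [(.470,-.174,z+.05,90),(.470,-.174,z+.01,90)]: print(go(*t))"
```

```text
[ 0.47633756 -0.02660139  0.01501975] [3.13982821e+00 6.16142828e-04 1.80264122e+00] 0.06945150292163904
[-142.0, -39.9, -50.0, 0.1, 0.0, 13.3]
[-142.0, -40.0, -10.0, 0.1, 0.0, 13.3]
```

Request:
apply_moves:
  increments:
    - [[0, 0, -8, 0, 0, 0, 65], [0, 0, -30, 0, 0, 0, 65], [0, 0, -60, 0, 0, 0, 65], [-35, -10, -65, 0, 0, 3, 65], [-75, -21, -65, 0, 0, 7, 65], [-115, -32, -65, 0, 0, 11, 65], [-137, -38, -65, 0, 0, 13.3, 65], [-142, -40, -65, 0, 0, 13.3, 65], [-142, -40, -65, 0, 0, 13.3, 65], [-142, -40, -45, 0, 0, 13.3, 65], [-142, -40, -25, 0, 0, 13.3, 65], [-142, -40, -14, 0, 0, 13.3, 65], [-142, -40, -12, 0, 0, 13.3, 65], [-142, -40, -12, 0, 0, 13.3, 65], [-142, -40, -12, 0, 0, 13.3, 65]]
  force: 60

```text
clock: 30.42
tool_pos: [0.4697, -0.174, 0.0269]
tcp_rot: [3.14, 0.0, 1.571]
wrist_force: [-0.0, 0.4, -1.4]
gripper_width: 0.0687
gripper_force: 69.3
```

```bash
python3 look.py w11 white_carton_center plate_blue_center
```

```text
30.475 [ 0.4697 -0.1741  0.0269] [1.7993e+02 3.0000e-02 8.9990e+01] [-0.52  0.33 -0.47  0.77  0.    1.06]
[[1.0, -0.0, -0.002, 0.469], [0.001, 0.953, 0.302, -0.098], [0.001, -0.302, 0.953, 0.169], [0.0, 0.0, 0.0, 1.0]]
white_carton_center 0.75 [ 0.4642 -0.1765  0.0334] [307. 324.]
```

View pics/w11.png

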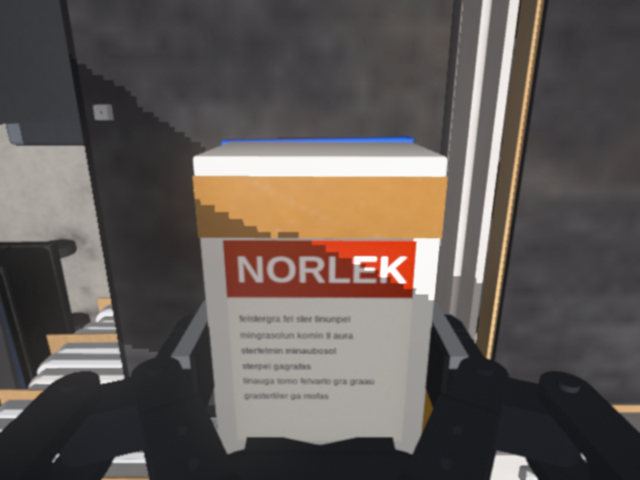

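```bash
python3 -c "
from h import *
p=shot('wrist')
A=ray(p,222,138,.006);B=ray(p,413,138,.006);print('blue c',(A+B)/2-[0,.063,0],np.linalg.norm(A-B))
A=ray(p,194,176,.057);B=ray(p,446,177,.057);print('white c',(A+B)/2-[0,.06,0],np.linalg.norm(A-B));t=imaging.camera('top')
for n in ['knob_center','thermostat_center','brown_carton_center','white_carton_center']:
    for d in models.mark_of(t,n)[:2]: print(n,d['conf'],W(t,d['point']).round(4))"
```

```text
blue c [ 0.46784985 -0.17398897  0.006     ] 0.07386742415117639
white c [ 0.46870256 -0.17722788  0.057     ] 0.06877789150533967
knob_center 0.5 [0.4619 0.4139 0.0188]
thermostat_center 0.67 [0.4749 0.274  0.0137]
brown_carton_center 0.76 [ 0.6288 -0.3841  0.0114]
brown_carton_center 0.59 [0.4739 0.1246 0.0241]
white_carton_center 0.83 [ 0.4665 -0.1693  0.0324]
white_carton_center 0.75 [0.4752 0.126  0.0068]
```

Request:
apply_moves:
  increments:
    - [[2, 0, 2, 0, 0, 0, 65], [2, 0, 4, 0, 0, 0, 65], [2, 0, 5, 0, 0, 0, 65], [2, 0, 5.5, 0, 0, 0, 65], [2, 0, 5.7, 0, 0, 0, 65], [2, 0, 5.7, 0, 0, 0, 65]]

```text
clock: 31.62
tool_pos: [0.469, -0.1718, 0.0212]
tcp_rot: [-3.141, -0.0, 1.571]
wrist_force: [-1.9, 1.8, 6.5]
gripper_width: 0.0687
gripper_force: 70.3
```

Request:
apply_moves:
  increments:
    - [[2, 0, 5.7, 0, 0, 0, 80], [0, 0, 0, 0, 0, 0, 95], [0, 0, 0, 0, 0, 0, 95], [0, 0, 0, 0, 0, 0, 95], [0, 0, -20, 0, 0, 0, 95], [0, 0, -60, 0, 0, 0, 95], [0, 0, -110, 0, 0, 0, 95], [30, 0, -170, 0, 0, 0, 95], [60, 0, -220, 0, 0, 0, 95], [60, 0, -220, 0, 0, 0, 95], [60, 0, -220, 0, 0, 0, 95], [60, 0, -220, 0, 0, 0, 95]]

```text
clock: 33.12
tool_pos: [0.4683, -0.1119, 0.2386]
tcp_rot: [-3.138, -0.001, 1.57]
wrist_force: [-1.1, -0.4, 0.8]
gripper_width: 0.0811
gripper_force: 0.0
```

```bash
python3 look.py w12; python3 -c "
from h import *
t=shot('top');cv2.imwrite('pics/t12.png',cv2.resize(t['image'][170:330,100:440,::-1],(798,376),interpolation=cv2.INTER_CUBIC))"
```

```text
33.175 [ 0.4683 -0.112   0.2386] [-1.7981e+02 -8.0000e-02  8.9940e+01] [-0.4   0.13 -0.17  1.27  0.    1.17]
[[1.0, -0.001, 0.003, 0.468], [0.0, 0.954, 0.301, -0.036], [-0.003, -0.301, 0.954, 0.38], [0.0, 0.0, 0.0, 1.0]]
knob_center 0.37 [0.6851 0.0386 0.0058] [588.   8.]
white_carton_center 0.88 [ 0.4663 -0.1705  0.0257] [319. 257.]
oiler 0.66 [0.6848 0.0401 0.0048] [587.   6.]
```

View pics/t12.png

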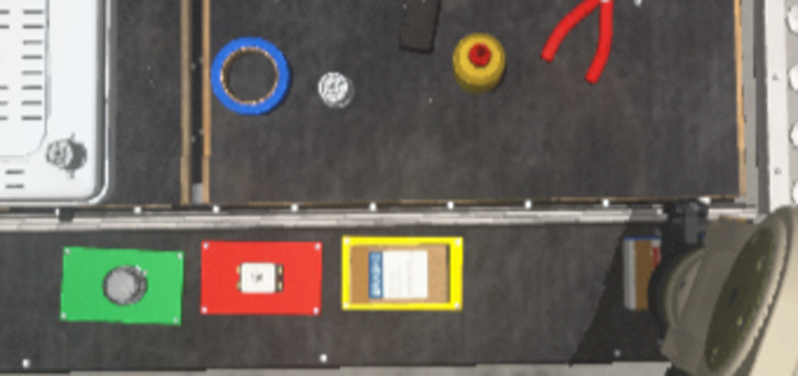

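View pics/w12.png

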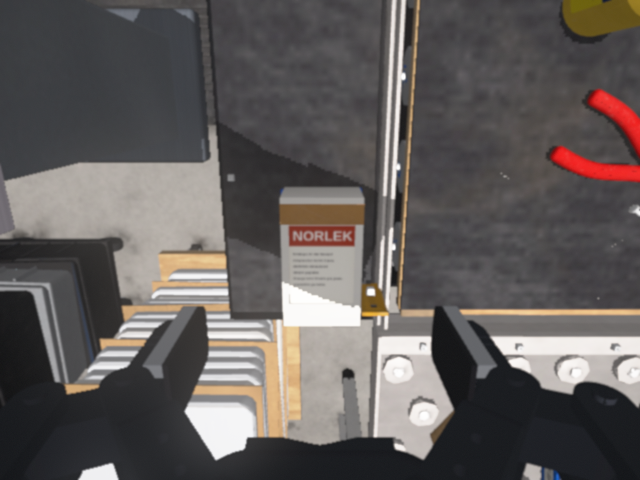

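The top crop shows the knob, thermostat and brown carton centred on green, red and yellow. The wrist view shows the white carton square on blue at (321,257), and the bottle and foot have not moved.

```bash
python3 -c "
from station import job
print(job.close_job())"
```

```text
the job is handed in; nothing more can be done
None
```

I set all four parts down upright on the marks of their plates, left the oil bottle and foot untouched, and handed the job in after about 33 s; no verdict was returned.

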